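# Ready the kitchen scale with a cup

### The job

Get the kitchen scale ready for weighing into the small brown espresso cup: while the pan is still empty, press the large round key (on) and then the square key (unit). Then set the cup gently upright on the middle of the steel pan, let go of it, and press the long bar-shaped key (zero). Press the keys fully down, one at a time, let each come back up, leave the small round key alone, and do not disturb the other things on the worktop.

Things in the scene. Friction and masses are not known exactly. Their poses are not given: they have to be found in the camera images.
- scale: Flat white kitchen scale, fixed, 260 (x) x 220 (y) x 26 mm high; origin under its centre on the worktop; its front (-x) faces the robot, turned up to 0.2 rad. On its front edge a dark strip carries four grey keys in a row along y, at x = -95 mm, y = 72, 24, -24, -72 mm; which key is where changes. Key tops (up) are 34 mm above the worktop, 8 mm above the housing.
- pan (a point): centre of the top face of the round steel pan, 160 mm in diameter, flat, 36 mm above the worktop, 45 mm behind the scale's centre; z up.
- power_key (a joint): travel of the large round key, 28 mm in diameter, m: 0 up, grows as it is pressed, 0.005 fully down. A spring pushes it back up: it starts to move at about 2 N and is fully down at about 5 N. A press counts when it is at least 0.0035 down with the other keys up.
- power_key_top (a point): centre of the top face of the large round key, 28 mm in diameter, the on key, pressed first; it goes down with the key. Axes as those of the scale.
- unit_key (a joint): travel of the square key, 18 x 18 mm, m: 0 up, grows as it is pressed, 0.005 fully down. A spring pushes it back up: it starts to move at about 2 N and is fully down at about 5 N. A press counts when it is at least 0.0035 down with the other keys up.
- unit_key_top (a point): centre of the top face of the square key, 18 x 18 mm, the unit key, pressed second; it goes down with the key. Axes as those of the scale.
- tare_key (a joint): travel of the long bar-shaped key, 34 mm (x) by 12 mm (y), m: 0 up, grows as it is pressed, 0.005 fully down. A spring pushes it back up: it starts to move at about 2 N and is fully down at about 5 N. A press counts when it is at least 0.0035 down with the other keys up.
- tare_key_top (a point): centre of the top face of the long bar-shaped key, 34 mm (x) by 12 mm (y), the zero key, pressed last with the cup on the pan; it goes down with the key. Axes as those of the scale.
- light_key (a joint): travel of the small round key, 13 mm in diameter, m: 0 up, grows as it is pressed, 0.005 fully down. A spring pushes it back up: it starts to move at about 2 N and is fully down at about 5 N. A press counts when it is at least 0.0035 down with the other keys up.
- light_key_top (a point): centre of the top face of the small round key, 13 mm in diameter, the display light key, never to be pressed (2 mm is too much); it goes down with the key. Axes as those of the scale.
- cup_center (a point): centre of the small brown stoneware espresso cup, on its axis, 29 mm over its underside. Starts on the worktop left or right of the scale. 67 mm in diameter at the rim, 46 mm at the foot, 58 mm high, 0.1 to 0.2 kg. z up; its handle points to -y: an upright ear 8 mm thick (along x), 33 to 60 mm from the axis, 12 to 55 mm over the underside; pinch it from above across x, 49 mm from the axis.
- espresso_cup: the same cup; this origin lies on its underside, 13 mm from its axis towards the handle; same axes.
- tumbler_center (a point): centre of a clear drinking glass, 76 mm in diameter, 86 mm high, on the other side of the scale; to be left standing.
- pepper_mill_center (a point): centre of a brown wooden pepper mill, 58 mm in diameter, 170 mm high, behind the scale on the left; to be left standing.
- teaspoon_center (a point): middle of a steel teaspoon, 130 mm long, lying behind on the right of the scale; to be left alone.
There are look-alikes about, which are no part of the job. Of the things that look like the espresso_cup, the larger one is meant.

How it is judged:
By the outcome, as a careful person would: the job done as asked, in the order asked, and still so for the second after the job is handed in, with the robot touching nothing.
It also fails if it takes over 54 s, if anything falls off the work surface, if the arm or the gripper's body presses on something with over 40 N, if the wrist force passes 120 N, or if a joint passes its speed limit or range.

### The arm

A 7-joint arm with a two-finger parallel gripper is mounted at the origin on a cart in front of the work surface, level with it; the furniture and walls round the work are solid. World frame = base frame: x ahead of the robot, y to its left, z up, the work surface at z = 0. Lengths are in m, angles in rad, forces in N, time in s.
With the tool pointing down it reaches from about 0.425 to 0.925 m from the base axis. Payload 6.8 kg.
Tool frame: the origin (TCP) lies midway between the tips of the shut fingers; the grasp point (between the pads) lies r.grasp_offset behind it (r.grasp_offset is the distance from the TCP to the grasp point, in m); z points along the fingers, y is the direction in which the jaws open and shut (so a half turn about z gives the same grasp; the last joint's range is limited). The gripper opens to 85 mm and grips with 20 to 120 N. Pads are 22 mm wide; open, the fingers measure 114 mm over their backs; the gripper's body (76 mm by 85 mm) begins 54 mm behind the grasp point. The pads swing forward as they close: fully open they stand 13 mm farther back than shut.
Start: joints at [-0.108, 0.477, 0.022, 1.555, -0.011, 1.109, -0.083], TCP at [0.675, 0, 0.231] pointing down, gripper open.
Joint ranges: [-2.96, 2.96], [-0.34, 2.1], [-1.41, 1.46], [0.24, 2.44], [-1.37, 4.51], [0.17, 1.92], [-2.96, 2.96]. Speed limits (rad/s): [2.39, 2.39, 3.14, 3.14, 3.14, 3.14, 3.14].

### API

Orientations are given as a rotation vector (axis times angle).
In Python, from bench import r gives the robot as it stands. The module is installed in compiled form; this text tells all that it offers.
- The arm moves only by the tool send_rows, never from a script. Its argument "moves" is one flat list of numbers, 4 for each row, row after row: the shift along the tool's x, y, z in mm, then the turn about the tool's z in degrees. A call has 1 to 8 rows; each row is the pose to reach, as a shift and turn from the pose commanded when the call began, along the tool's axes at that moment; what a row does not reach only later rows make up. A row lasts 1/8 s, in which the tool goes at most 62.5 mm and 10.7 degrees, less where a joint would pass 70% of its speed; a pose out of reach is approached as far as the arm can. A call with a gripper value outside its range is refused whole. "hand" is the closure, from 0 (fully open) to 1 (shut), set as the call begins (left out, the last holds). The fingers move at their own pace and stop on an object; "newtons" is the grip in N (left out, the last holds). Time passes only in rows, so rows that repeat a pose let the fingers close. It gives the time, the measured TCP pose, the force and the opening at its end, in the units of the state.
- r.get_obs(): the state, without advancing time (a new reading comes with each control period).
- r.grab_frame(name): name is "scene" or "side" or "wrist"; returns a dict with "img" (384x512x3 uint8, red, green, blue), "mtx" (3x3 intrinsics, pixels), "world_to_cam" (4x4, takes a point from world to camera coordinates). Camera axes: x right, y up, looking along -z (the intrinsics and any distortion apply to the point x, -y, -z); pixel columns grow to the right and rows downward; lengths in m; the calibration is good to about 2 mm. A picture is of the moment at which its call begins. There is no depth.
- r.hand_in(): hands the job in, once; it reports no verdict.
The state is a dict: "clock": time; "joints": joint angles; "qvel": joint speeds; "tau": joint torques, N m; "tcp_pos": TCP position; "orientation": TCP orientation; "contact_force": force on the tool from outside, world axes, zero at the start; "moment": the same for the moment, N m; "grip_width": finger opening in m.
Only numpy, scipy, OpenCV 4.12 (cv2) and the standard library are available. Lean on these libraries where they do the work, as an engineer would, in place of code of your own. Each camera call takes 0.05 s, during which the arm holds its last target.

## Working session

There is one attempt and no reset: what is moved stays moved. The work goes in short steps, Python scripts to look and compute and a tool call to move; the robot and the scene stay as the last step left them, time stands still between calls to the robot, and variables do not carry over. Pictures are saved under pics/ and viewed, and the job is handed in when it is done.

Besides the shell and the picture viewer there is one more tool, called after ">>>" as a command line: name --argument value ..., lists and objects as JSON in quotes. send_rows: Moves the arm, as the interface text tells. Its arguments: {"type":"object","properties":{"moves":{"type":"array"},"hand":{"type":"number"},"newtons":{"type":"number"}},"required":["moves"]}

```bash
mkdir -p pics; ls
cat > h.py <<'E'
import numpy as np, cv2
from bench import r
E
python3 - <<'E'
from h import *
o=r.get_obs();print(o, r.grasp_offset)
for n in ["scene","side","wrist"]:
    f=r.grab_frame(n);cv2.imwrite(f"pics/{n}0.png",f["img"][:,:,::-1]);np.savez(f"{n}0.npz",**f)
    print(n,f["mtx"].round(1).tolist(),f["world_to_cam"].round(3).tolist(), [k for k in f])
E
```

```text
pics
{'clock': 0.0, 'joints': array([-0.10808899,  0.4778278 ,  0.02233588,  1.55646256, -0.01148333,
        1.10929701, -0.08308065]), 'qvel': array([-3.19234647e-04, -2.08077488e-04,  3.58940218e-05,  6.94453503e-04,
        7.04057734e-04,  7.81034923e-04,  2.34532985e-04]), 'tau': array([-5.45967814e-04, -5.96443820e+01,  1.60769675e+00, -2.81194621e+01,
        1.24063640e-02,  9.39900521e-03,  2.20753498e-05]), 'tcp_pos': array([ 6.74400811e-01, -2.55722773e-05,  2.30302388e-01]), 'orientation': array([-2.22054214, -2.2206325 ,  0.00223531]), 'contact_force': array([-0.80548222,  0.91292719,  0.42231923]), 'moment': array([ 0.01454682, -0.06371805,  0.01863598]), 'grip_width': 0.085338916017787} 0.0187
scene [[386.5, 0.0, 254.2], [0.0, 386.5, 192.8], [0.0, 0.0, 1.0]] [[-0.823, -0.567, 0.004, 0.47], [0.394, -0.567, 0.724, -0.313], [-0.408, 0.597, 0.69, -0.773], [0.0, 0.0, 0.0, 1.0]] ['img', 'mtx', 'world_to_cam']
side [[351.6, 0.0, 259.2], [0.0, 351.6, 191.2], [0.0, 0.0, 1.0]] [[0.996, -0.089, 0.026, -0.616], [0.024, 0.514, 0.857, -0.032], [-0.09, -0.853, 0.514, -0.986], [0.0, 0.0, 0.0, 1.0]] ['img', 'mtx', 'world_to_cam']
wrist [[343.7, 0.0, 258.4], [0.0, 343.7, 194.9], [0.0, 0.0, 1.0]] [[1.0, -0.001, -0.0, -0.674], [0.001, 0.961, -0.277, 0.035], [0.001, 0.277, 0.961, -0.378], [0.0, 0.0, 0.0, 1.0]] ['img', 'mtx', 'world_to_cam']
```

View pics/scene0.png

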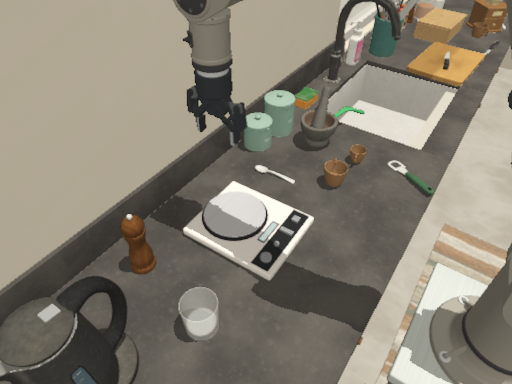

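View pics/side0.png

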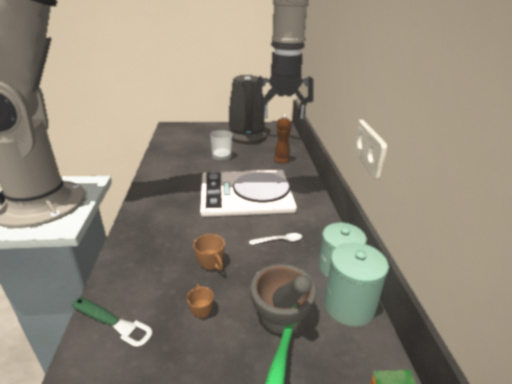

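View pics/wrist0.png

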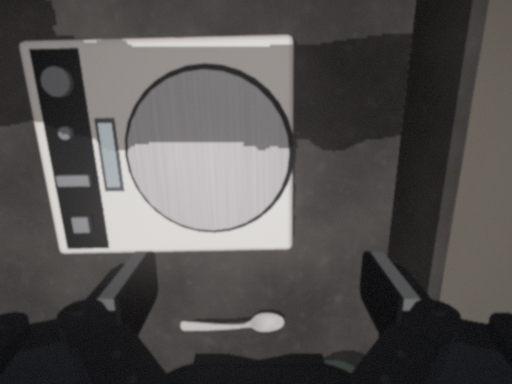

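Run:
```python
from h import *
w=cv2.imread("pics/wrist0.png");s=cv2.imread("pics/scene0.png");d=cv2.imread("pics/side0.png")
cv2.imwrite("pics/w_c.png",cv2.resize(w[25:265,10:310],None,fx=2.5,fy=2.5,interpolation=cv2.INTER_CUBIC))
cv2.imwrite("pics/s_c.png",cv2.resize(s[130:290,170:370],None,fx=3.7,fy=3.7,interpolation=cv2.INTER_CUBIC))
cv2.imwrite("pics/d_c.png",cv2.resize(d[150:330,170:350],None,fx=3.3,fy=3.3,interpolation=cv2.INTER_CUBIC))
```

```text
(no output)
```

View pics/w_c.png

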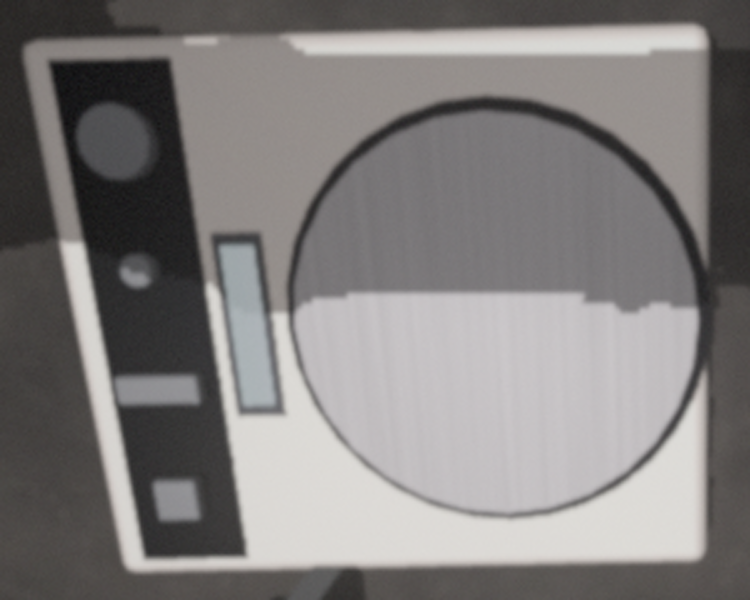

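View pics/s_c.png

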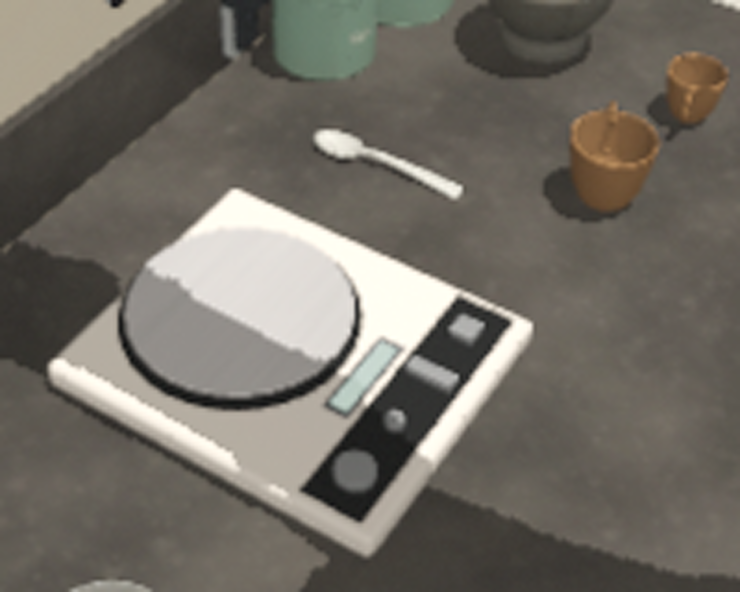

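View pics/d_c.png

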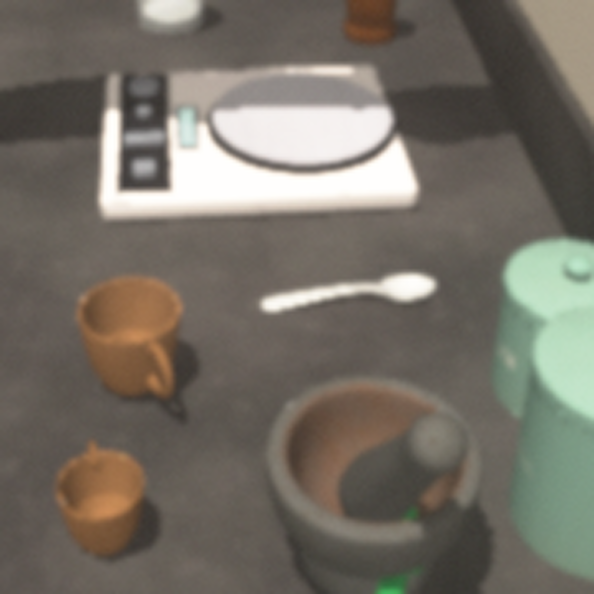

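```bash
cat >> h.py <<'E'
from scipy.optimize import least_squares
def proj(f,P):
    P=np.atleast_2d(P);c=P@f["world_to_cam"][:3,:3].T+f["world_to_cam"][:3,3]
    c=c*[1,-1,-1];q=c@f["mtx"].T;return q[:,:2]/q[:,2:]
def ray(f,uv,z):
    d=np.linalg.inv(f["mtx"])@np.array([uv[0],uv[1],1.]);d=d*[1,-1,-1]
    R=f["world_to_cam"][:3,:3];o=-R.T@f["world_to_cam"][:3,3];d=R.T@d
    return (o+d*(z-o[2])/d[2])
W,S,D=[dict(np.load(f"{n}0.npz")) for n in("wrist","scene","side")]
W_=lambda u,v:(10+u/2.5-.3,25+v/2.5-.3)
S_=lambda u,v:(170+u/3.7-.36,130+v/3.7-.36)
D_=lambda u,v:(170+u/3.3-.35,150+v/3.3-.35)
E
python3 - <<'E'
from h import *
M={'p':(-.095,.072,.034),'l':(-.095,.024,.034),'t':(-.095,-.024,.034),'u':(-.095,-.072,.034),'pan':(.045,0,.036)}
w={'p':W_(115,142),'l':W_(133,269),'t':W_(156,390),'u':W_(175,500),'pan':W_(496,308)}
s={'p':S_(355,470),'l':S_(395,418),'t':S_(433,373),'u':S_(466,326),'pan':S_(240,313)}
d={'p':D_(145,86),'l':D_(144,110),'t':D_(145,137),'u':D_(144,167),'pan':D_(303,117)}
def T(p,m):
    c,sn=np.cos(p[2]),np.sin(p[2]);return np.array([p[0]+c*m[0]-sn*m[1],p[1]+sn*m[0]+c*m[1],m[2]])
for n,F,O in(("W",W,w),("S",S,s),("D",D,d)):
    print(n,{k:ray(F,O[k],M[k][2])[:2].round(4).tolist() for k in O})
    f=lambda p:np.concatenate([ray(F,O[k],M[k][2])[:2]-T(p,M[k])[:2] for k in O])
    x=least_squares(f,[.6,.1,0]);print(x.x.round(4),np.abs(x.fun).max().round(4))
    print({k:T(x.x,M[k]).round(4).tolist() for k in M})
print("cup S rim",ray(S,S_(614,140),.058),"foot",ray(S,S_(605,200),0.0))
print("cup D rim",ray(D,D_(130,312),.058),"foot",ray(D,D_(133,380),0.0))
print("handle D top",ray(D,D_(157,345),.053),"bottom",ray(D,D_(162,390),.015))
print("handle S top",ray(S,S_(614,108),.055))
E
```

```text
W {'p': [0.4841, 0.0838], 'l': [0.4833, 0.0367], 't': [0.4849, -0.0118], 'u': [0.4857, -0.0595], 'pan': [0.6245, 0.0216]}
[0.5794 0.0171 0.0441] 0.0027
{'p': [0.4814, 0.0848, 0.034], 'l': [0.4835, 0.0369, 0.034], 't': [0.4856, -0.0111, 0.034], 'u': [0.4877, -0.059, 0.034], 'pan': [0.6244, 0.0191, 0.036]}
S {'p': [0.4802, 0.0859], 'l': [0.4817, 0.0365], 't': [0.4813, -0.0103], 'u': [0.4847, -0.0597], 'pan': [0.6184, 0.0206]}
[0.5762 0.0174 0.0428] 0.0028
{'p': [0.4782, 0.0853, 0.034], 'l': [0.4802, 0.0374, 0.034], 't': [0.4823, -0.0106, 0.034], 'u': [0.4844, -0.0586, 0.034], 'pan': [0.6211, 0.0194, 0.036]}
D {'p': [0.4845, 0.0752], 'l': [0.4846, 0.0302], 't': [0.4865, -0.0168], 'u': [0.4867, -0.0649], 'pan': [0.6252, 0.0079]}
[0.5805 0.0073 0.0157] 0.0027
{'p': [0.4844, 0.0778, 0.034], 'l': [0.4851, 0.0299, 0.034], 't': [0.4859, -0.0181, 0.034], 'u': [0.4866, -0.0661, 0.034], 'pan': [0.6255, 0.0081, 0.036]}
cup S rim [ 0.47926478 -0.27095196  0.058     ] foot [ 4.76092570e-01 -2.68003673e-01 -1.11022302e-16]
cup D rim [ 0.48326072 -0.27972501  0.058     ] foot [ 0.4825902 -0.2812798  0.       ]
handle D top [ 0.50101781 -0.30747866  0.053     ] bottom [ 0.50293294 -0.30821229  0.015     ]
handle S top [ 0.49777583 -0.31009556  0.055     ]
```

>>> send_rows --moves '[21, -48, 40, 0, 42, -96, 80, 0, 64, -144, 120, 0, 85, -192, 150, 0, 85, -192, 170, 0, 85, -192, 170, 0]' --hand 1

```text
clock: 0.9
tcp_pos: [0.4811, 0.0851, 0.0601]
orientation: [-2.219, -2.221, 0.005]
contact_force: [-0.1, 0.6, 1.1]
grip_width: 0.0002
```

Run:
```python
from h import *
o=r.get_obs();print(o['clock'],o['tcp_pos'],o['orientation'],o['contact_force'])
ims=[]
for n in("wrist","scene"):
    f=r.grab_frame(n);np.savez(f"{n}1.npz",**f);ims.append(f["img"])
    print(n,proj(f,[[.482,.085,.034],o['tcp_pos']]))
cv2.imwrite("pics/w1.png",cv2.resize(ims[0],(800,600))[:,:,::-1])
cv2.imwrite("pics/s1.png",cv2.resize(ims[1][170:300,190:360],None,fx=4,fy=4,interpolation=2)[:,:,::-1])
```

```text
0.9 [0.48111991 0.08505375 0.06006196] [-2.2186442  -2.22146742  0.00521718] [-0.1328795   0.60017875  1.14702611]
wrist [[261.21213471 235.16036202]
 [259.58159645 257.4166902 ]]
scene [[265.13900571 256.03458811]
 [265.72335356 249.21763696]]
```

View pics/w1.png

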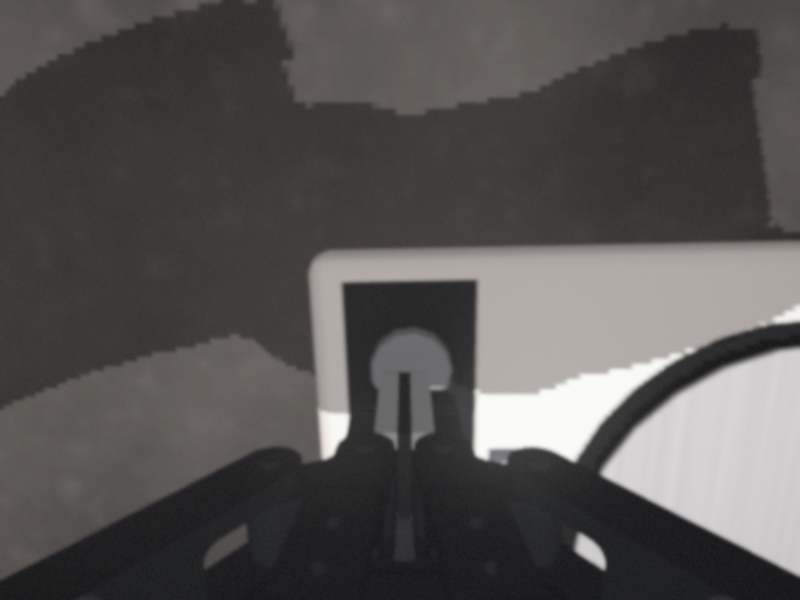

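View pics/s1.png

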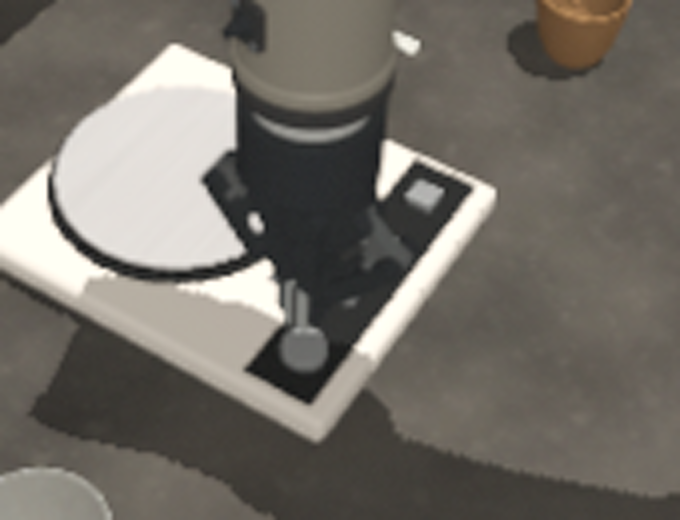

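>>> send_rows --moves '[0, 2, 20, 0, 0, 2, 26, 0, 0, 2, 29, 0, 0, 2, 31, 0, 0, 2, 31, 0]'

```text
clock: 1.62
tcp_pos: [0.4859, 0.0847, 0.0309]
orientation: [2.221, 2.22, 0.002]
contact_force: [1.5, -2.1, 3.7]
grip_width: 0.0001
```

>>> send_rows --moves '[0, 0, 2, 0, 0, 0, 3, 0, 0, 0, 3, 0]'

```text
clock: 2.0
tcp_pos: [0.486, 0.0847, 0.0288]
orientation: [2.221, 2.22, 0.002]
contact_force: [-3.0, -3.6, 20.2]
grip_width: -0.0003
```

>>> send_rows --moves '[0, 0, -15, 0, 0, 0, -32, 0, -48, 1, -34, 0, -96, 2, -34, 0, -144, 2, -34, 0, -144, 2, -34, 0, -144, 2, -34, 0]'

```text
clock: 2.88
tcp_pos: [0.4867, -0.0581, 0.0612]
orientation: [-2.22, -2.221, -0.0]
contact_force: [-0.5, 0.4, 0.6]
grip_width: 0.0001
```

Run:
```python
from h import *
o=r.get_obs();print(o['clock'],o['tcp_pos'],o['orientation'],o['contact_force'])
f=r.grab_frame("wrist");np.savez("wrist2.npz",**f)
print(proj(f,[[.487,-.059,.034],o['tcp_pos']])*1.5625)
cv2.imwrite("pics/w2.png",cv2.resize(f["img"],(800,600))[:,:,::-1])
```

```text
2.875 [ 0.48672954 -0.05813887  0.06124871] [-2.22049703e+00 -2.22110244e+00 -3.03691743e-04] [-0.45466683  0.4056251   0.57064949]
[[406.01628868 368.43257194]
 [405.53349179 402.24357799]]
```

View pics/w2.png

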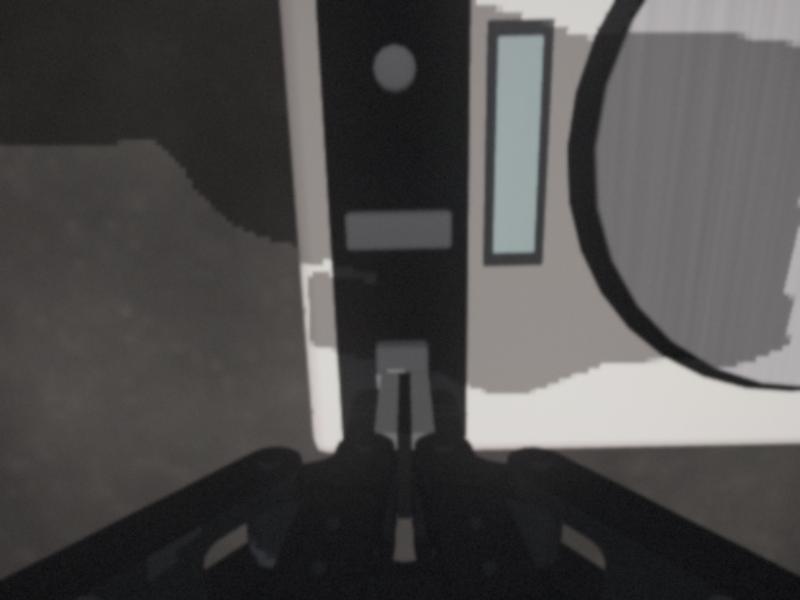

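>>> send_rows --moves '[-1, -1, 20, 0, -1, -1, 26, 0, -1, -1, 29, 0, -1, -1, 32, 0, -1, -1, 34, 0, -1, -1, 35, 0]'

```text
clock: 3.68
tcp_pos: [0.4862, -0.0591, 0.0285]
orientation: [-2.221, -2.222, -0.001]
contact_force: [-10.8, 5.0, 39.4]
grip_width: -0.0001
```

Run:
```python
from h import *
f=dict(np.load("wrist2.npz"))
for n,u in(("light",(394,68)),("tare",(399,230)),("unit",(402,367))): print(n,ray(f,np.array(u)/1.5625-.2,.034))
```

```text
light [0.48340033 0.0355253  0.034     ]
tare [ 0.48468216 -0.01175387  0.034     ]
unit [ 0.48552803 -0.0583586   0.034     ]
```

Run:
```python
from h import *
for z in(.06,.1): print(ray(D,(250,295),z),ray(D,(280,268),z),ray(S,(303,120),z),ray(S,(338,130),z))
print(ray(D,(200,302),.02),ray(S,(357,155),.03),ray(S,(322,90),.15),ray(S,(322,90),.1),ray(D,(300,285),.15),ray(D,(300,285),.1))
```

```text
[ 0.56192333 -0.43017712  0.06      ] [ 0.62621798 -0.36422598  0.06      ] [ 0.67242883 -0.42725293  0.06      ] [ 0.55362094 -0.44069623  0.06      ]
[ 0.55897768 -0.46680186  0.1       ] [ 0.61802631 -0.4062319   0.1       ] [ 0.64508182 -0.37117215  0.1       ] [ 0.53308169 -0.38384514  0.1       ]
[ 0.46833481 -0.40466338  0.02      ] [ 0.46316549 -0.39504058  0.03      ] [ 0.6459576  -0.48570219  0.15      ] [ 0.68302419 -0.57098479  0.1       ] [ 0.63336294 -0.49764746  0.15      ] [ 0.64679767 -0.45000071  0.1       ]
```

>>> send_rows --moves '[0, 0, -20, 0, -20, 0, -70, 0, -75, 4, -125, 0, -135, 6, -175, -5, -195, 8, -185, -13, -250, 10, -185, -20, -261, 14, -185, -28, -261, 14, -185, -28]' --hand 0

```text
clock: 4.68
tcp_pos: [0.4994, -0.3244, 0.2116]
orientation: [1.623, 2.688, -0.002]
contact_force: [-0.2, 0.2, -0.8]
grip_width: 0.0853
```

Run:
```python
from h import *
o=r.get_obs();print(o['clock'],o['tcp_pos'],o['orientation'],o['contact_force'])
f=r.grab_frame("wrist");np.savez("wrist3.npz",**f)
cv2.imwrite("pics/w3.png",cv2.resize(f["img"],(800,600))[:,:,::-1])
```

```text
4.675 [ 0.4994162  -0.32444649  0.21157159] [ 1.62331641e+00  2.68779270e+00 -1.73770578e-03] [-0.23576449  0.19421994 -0.78252553]
```

View pics/w3.png

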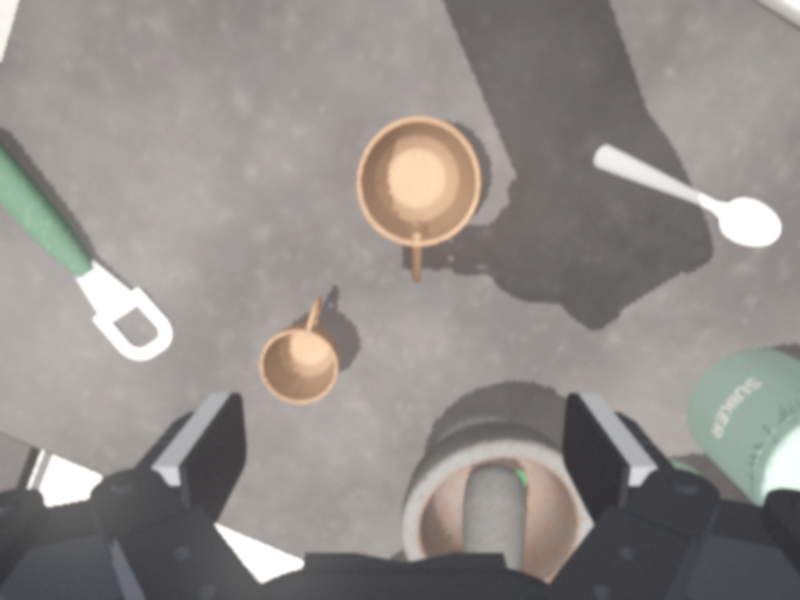

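Run:
```python
from h import *
from scipy.spatial.transform import Rotation as Ro
f=dict(np.load("wrist3.npz"));o=r.get_obs()
R=Ro.from_rotvec(o['orientation']).as_matrix();print(R.round(3))
im=f["img"]
cv2.imwrite("pics/w3c.png",cv2.resize(im[60:260,150:330],None,fx=3,fy=3,interpolation=2)[:,:,::-1])
g=lambda u,v,z:ray(f,(u/1.5625-.2,v/1.5625-.2),z)
c=g(419,182,.058);print("c",c)
for n,p in(("rim",c),("floor",g(418,180,.006)),("hand outer",g(417,279,.05)),("hand in",g(417,236,.055)),("small",g(300,365,.04)),("small h",g(317,302,.035)),("mortarL",g(405,520,.08)),("mortar T",g(500,440,.08))):
    print(n,p.round(4),(R.T@(p-o['tcp_pos'])*1000).round(1))
```

```text
[[-0.466  0.885  0.   ]
 [ 0.885  0.466 -0.   ]
 [-0.     0.    -1.   ]]
c [ 0.48133687 -0.27305542  0.058     ]
rim [ 0.4813 -0.2731  0.058 ] [ 52.    6.6 153.2]
floor [ 0.4829 -0.2743  0.006 ] [ 50.2   7.4 205.2]
hand outer [ 0.5067 -0.3224  0.05  ] [ -3.5   5.9 161.3]
hand in [ 0.4944 -0.2997  0.055 ] [ 22.3   5.7 156.2]
small [ 0.4689 -0.4076  0.04  ] [-61.3 -67.2 171.3]
small h [ 0.4608 -0.367   0.035 ] [-21.5 -55.4 176.3]
mortarL [ 0.5662 -0.4511  0.08  ] [-145.1   -1.4  131.3]
mortar T [ 0.5893 -0.378   0.08  ] [-91.3  53.1 131.3]
```

View pics/w3c.png

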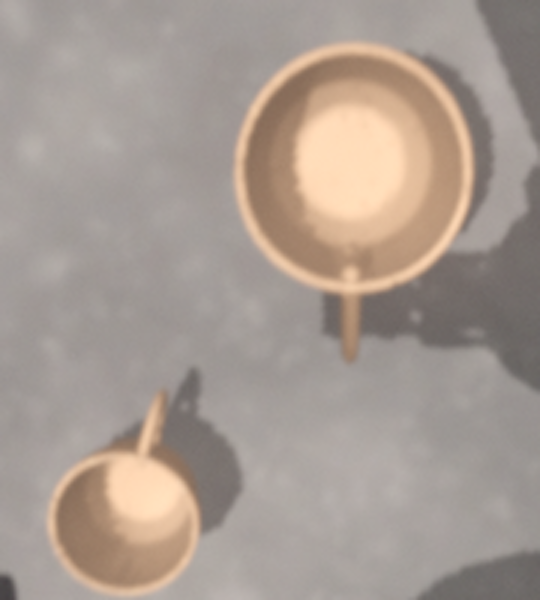

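>>> send_rows --moves '[2, 6, 40, 0, 2, 6, 90, 0, 2, 6, 130, 0, 2, 6, 160, 0, 2, 6, 180, 0, 2, 6, 188, 0, 2, 6, 188, 0, 2, 6, 188, 0]' --hand 0.5 --newtons 40

```text
clock: 5.72
tcp_pos: [0.5052, -0.3168, 0.0245]
orientation: [1.617, 2.691, 0.0]
contact_force: [-0.2, 0.9, -0.1]
grip_width: 0.0428
```

Run:
```python
from h import *
o=r.get_obs();print(o['clock'],o['tcp_pos'],o['contact_force'],o['grip_width'])
f=r.grab_frame("wrist");np.savez("wrist4.npz",**f)
cv2.imwrite("pics/w4.png",cv2.resize(f["img"],(800,600))[:,:,::-1])
f=r.grab_frame("side")
cv2.imwrite("pics/d4.png",cv2.resize(f["img"][200:350,130:330],None,fx=4,fy=4,interpolation=2)[:,:,::-1])
```

```text
5.725 [ 0.50522459 -0.31681349  0.02446514] [-0.20649147  0.93673739 -0.063917  ] 0.042757959430505234
```

View pics/w4.png

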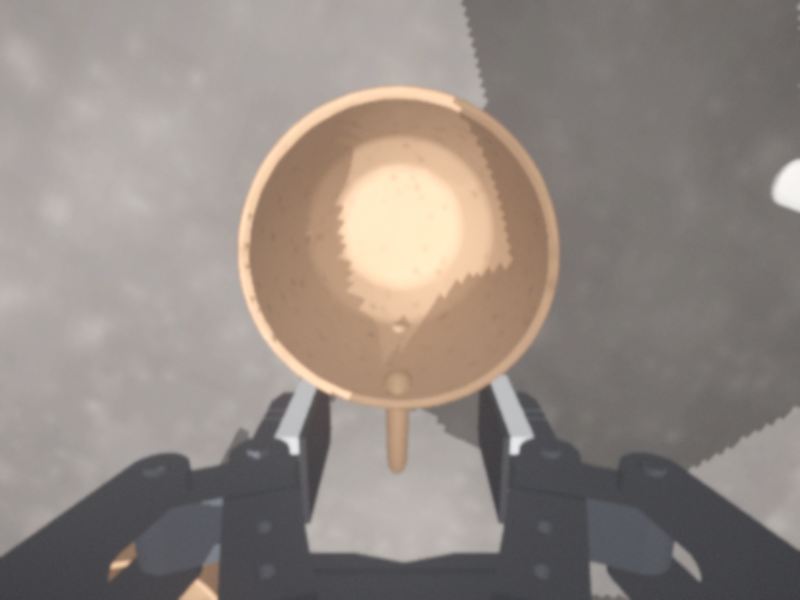

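View pics/d4.png

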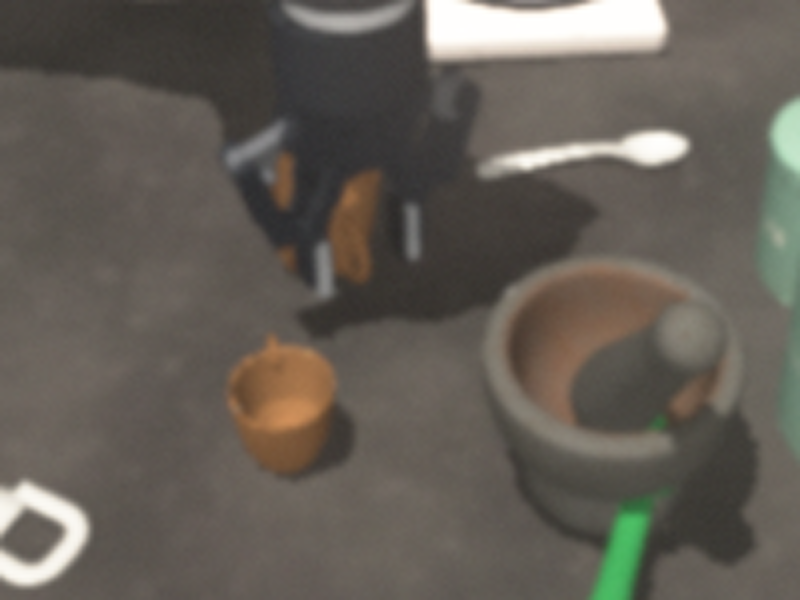

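>>> send_rows --moves '[-2, -1, 0, 0, -2, -1, 0, 0, -2, -1, 0, 0, -2, -1, 0, 0, -2, -1, 0, 0]' --hand 1

```text
clock: 6.45
tcp_pos: [0.5047, -0.319, 0.0236]
orientation: [1.618, 2.692, -0.0]
contact_force: [-0.5, -1.4, 3.1]
grip_width: 0.0048
```

>>> send_rows --moves '[0, 0, -10, 0, 0, 0, -30, 0, 0, 0, -50, 0, 0, 0, -50, 0]'

```text
clock: 6.95
tcp_pos: [0.5058, -0.3193, 0.0757]
orientation: [1.616, 2.689, 0.001]
contact_force: [0.4, -0.2, -1.6]
grip_width: 0.0051
```

Run:
```python
from h import *
o=r.get_obs();print(o['clock'],o['tcp_pos'],o['contact_force'],o['moment'],o['grip_width'])
f=r.grab_frame("wrist");np.savez("wrist5.npz",**f)
cv2.imwrite("pics/w5.png",cv2.resize(f["img"],(800,600))[:,:,::-1])
f=r.grab_frame("side")
cv2.imwrite("pics/d5.png",cv2.resize(f["img"][200:350,130:330],None,fx=4,fy=4,interpolation=2)[:,:,::-1])
f=r.grab_frame("scene")
cv2.imwrite("pics/s5.png",cv2.resize(f["img"][80:230,250:450],None,fx=4,fy=4,interpolation=2)[:,:,::-1])
```

```text
6.95 [ 0.50579823 -0.31925341  0.07571149] [ 0.4102632  -0.15484695 -1.60389642] [-0.08276411 -0.0255906   0.00509502] 0.005068087778148107
```

View pics/w5.png

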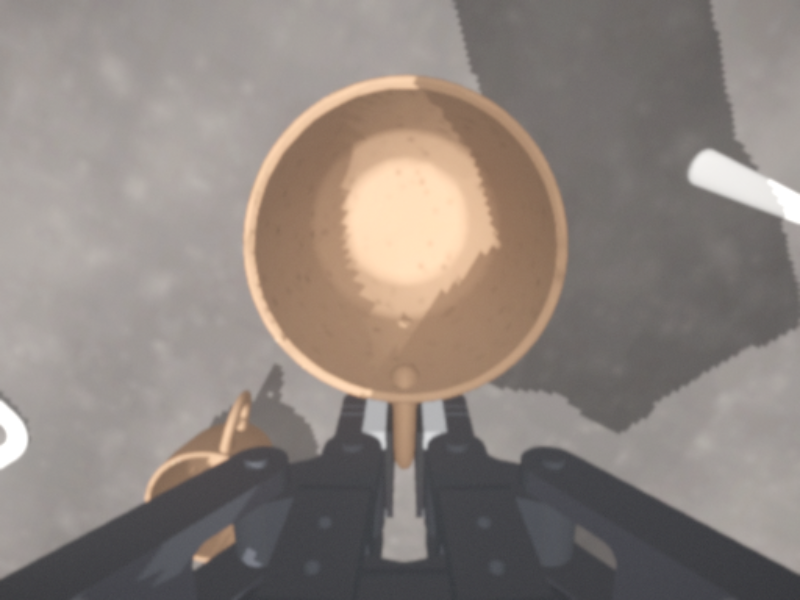

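View pics/d5.png

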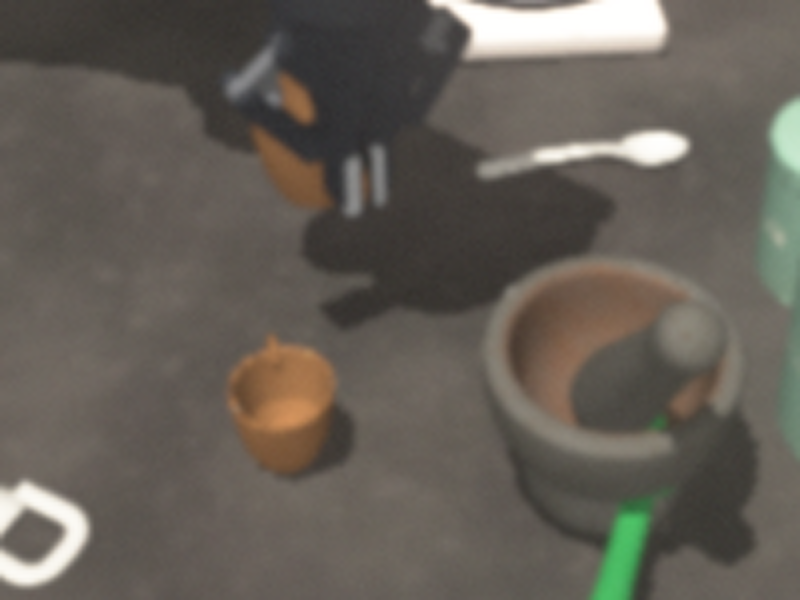

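View pics/s5.png

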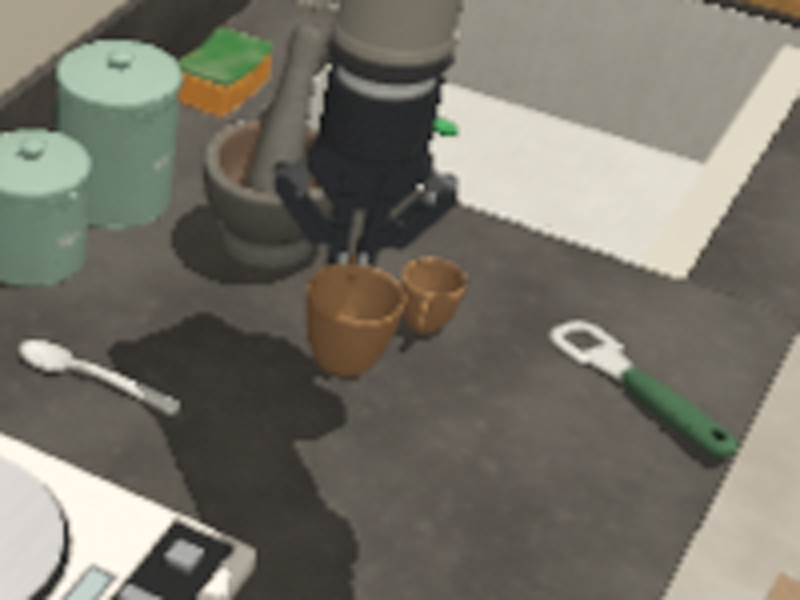

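Run:
```python
from h import *
from scipy.spatial.transform import Rotation as Ro
f=dict(np.load("wrist5.npz"));o=r.get_obs()
R=Ro.from_rotvec(o['orientation']).as_matrix()
c=ray(f,(406/1.5625-.2,238/1.5625-.2),.058+o['tcp_pos'][2]-.0236);print(c,R.T@(c-o['tcp_pos']))
fl=ray(f,(405/1.5625-.2,222/1.5625-.2),.006+o['tcp_pos'][2]-.0236);print(fl,R.T@(fl-o['tcp_pos']))
for t in ([.624,.020],):
    d=np.array([*t,0])-c;d[2]=0;print((R.T@d*1000).round(1))
for z in(.04,.08):print(ray(S,(244,132),z),ray(S,(258,125),z),ray(D,(322,240),z))
```

```text
[ 0.48071353 -0.27202643  0.10744962] [ 0.05185873  0.00110853 -0.03436874]
[ 0.48245078 -0.27516178  0.05544962] [0.04824313 0.00118488 0.01762904]
[190.6 263.6   0. ]
[ 0.80774862 -0.28513278  0.04      ] [ 0.7932426  -0.34411255  0.04      ] [ 0.74024743 -0.25782718  0.04      ]
[ 0.77362536 -0.23853073  0.08      ] [ 0.7599274  -0.29422505  0.08      ] [ 0.72343751 -0.30652772  0.08      ]
```

>>> send_rows --moves '[10, 15, -35, 0, 38, 52, -65, 0, 70, 96, -65, 0, 102, 140, -65, 0, 134, 184, -65, 0, 166, 228, -65, 0, 186, 256, -65, 0, 192, 264, -65, 0]'

```text
clock: 8.1
tcp_pos: [0.6474, -0.0217, 0.1371]
orientation: [-1.611, -2.695, -0.001]
contact_force: [-0.1, -0.6, -1.9]
grip_width: 0.0054
```

>>> send_rows --moves '[0, 0, 0, 0, 0, 0, 20, 0, 0, 0, 40, 0, 0, 0, 50, 0]'

```text
clock: 8.6
tcp_pos: [0.6456, -0.0263, 0.0857]
orientation: [-1.618, -2.689, 0.004]
contact_force: [0.0, -0.6, -1.9]
grip_width: 0.0053
```

Run:
```python
from h import *
o=r.get_obs();print(o['clock'],o['tcp_pos'],o['orientation'],o['contact_force'],o['moment'],o['grip_width'])
ims=[]
for n in("wrist","scene","side"):
    f=r.grab_frame(n);np.savez(f"{n}6.npz",**f);ims.append(f["img"])
cv2.imwrite("pics/w6.png",cv2.resize(ims[0],(800,600))[:,:,::-1])
cv2.imwrite("pics/s6.png",cv2.resize(ims[1][150:300,160:340],None,fx=4,fy=4,interpolation=2)[:,:,::-1])
cv2.imwrite("pics/d6.png",cv2.resize(ims[2][100:240,180:330],None,fx=4,fy=4,interpolation=2)[:,:,::-1])
```

```text
8.6 [ 0.64564652 -0.02627802  0.08566577] [-1.61825238 -2.68931415  0.00356805] [ 0.03916485 -0.64204477 -1.89344807] [-0.06607695 -0.06701667  0.00555728] 0.005291580153174823
```

View pics/w6.png

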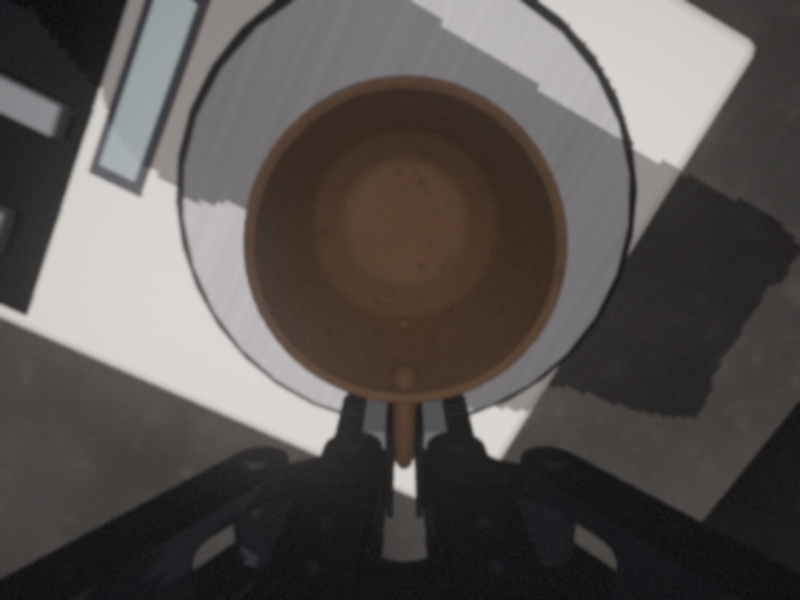

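View pics/s6.png

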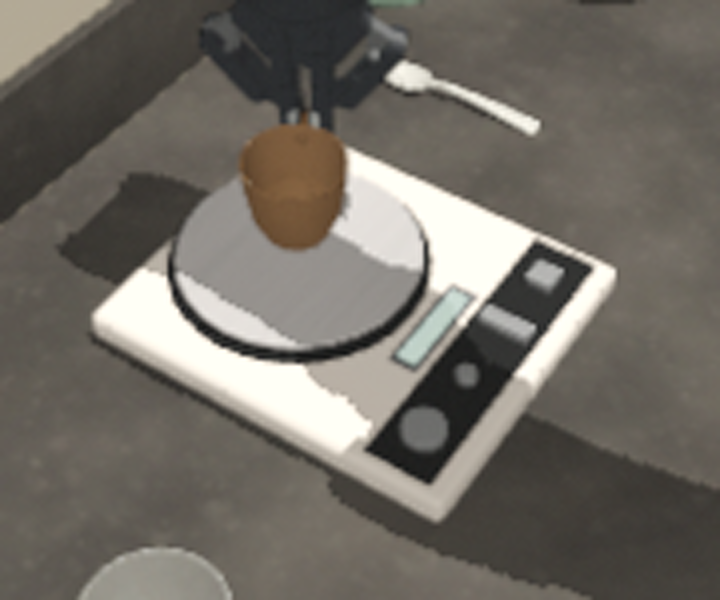

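View pics/d6.png

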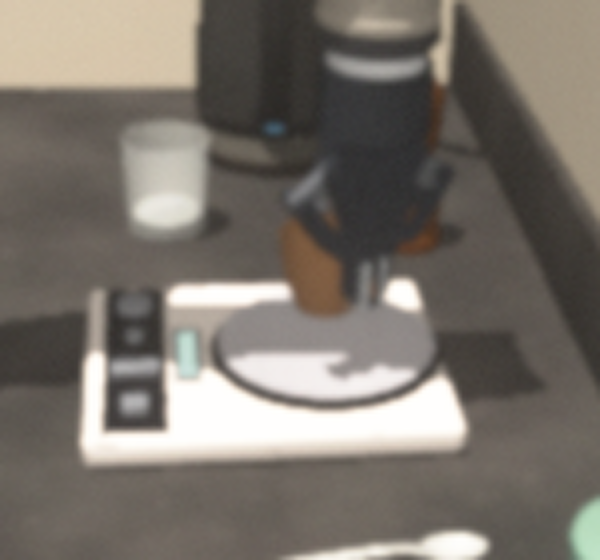

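Run:
```python
from h import *
from scipy.spatial.transform import Rotation as Ro
f=dict(np.load("wrist6.npz"));o=r.get_obs();R=Ro.from_rotvec(o['orientation']).as_matrix()
pts=[(181,195),(186,240),(206,298),(240,350),(290,390),(330,408),(633,195),(627,240),(608,298),(572,355),(500,402),(617,115),(590,65),(193,135),(215,80)]
P=np.array([ray(f,np.array(p)/1.5625-.2,.035)[:2] for p in pts])
x=least_squares(lambda q:np.hypot(*(P-q[:2]).T)-q[2],[.62,.02,.08],loss='soft_l1',f_scale=.001);print(x.x,(x.fun*1000).round(1))
for r0 in (.080,.081):
  y=least_squares(lambda q:np.hypot(*(P-q[:2]).T)-r0,[.62,.02]);print(y.x)
b=o['tcp_pos'][2]-.0236
c=ray(f,(406/1.5625-.2,238/1.5625-.2),.058+b);fl=ray(f,(405/1.5625-.2,223/1.5625-.2),.006+b);print(c,fl,b)
print((R.T@(np.array([*x.x[:2],0])-c)*1000).round(1),(R.T@(np.array([*x.x[:2],0])-fl)*1000).round(1))
```

```text
[0.62475353 0.01457856 0.0800054 ] [ 0.6  0.2  0.   0.5 -0.1 -0.7  0.3 -0.3 -0.1  1.2 -0.5 -0.  -0.2 -0.6
 -0.1]
[0.62480339 0.01455899]
[0.62457677 0.01505454]
[0.62054899 0.02151622 0.12167716] [0.62209474 0.01808997 0.06967716] 0.06367715803762715
[ -8.2   0.6 121.7] [-4.4  0.8 69.7]
```

>>> send_rows --moves '[-4, 0, 10, 0, -4, 0, 17, 0, -4, 0, 21, 0, -4, 0, 22, 0]'

```text
clock: 9.25
tcp_pos: [0.6491, -0.0285, 0.066]
orientation: [-1.618, -2.693, 0.0]
contact_force: [-0.9, 0.0, -1.0]
grip_width: 0.0054
```

>>> send_rows --moves '[0, 0, 1, 0, 0, 0, 2, 0]'

```text
clock: 9.5
tcp_pos: [0.6495, -0.0286, 0.0645]
orientation: [1.618, 2.693, 0.0]
contact_force: [-0.2, -0.0, -2.1]
grip_width: 0.0054
```

>>> send_rows --moves '[0, 0, 1, 0, 0, 0, 2, 0, 0, 0, 2, 0]'

```text
clock: 9.88
tcp_pos: [0.6492, -0.0287, 0.0622]
orientation: [-1.618, -2.693, 0.0]
contact_force: [0.4, -0.1, -0.9]
grip_width: 0.0048
```

>>> send_rows --moves '[0, 0, 1, 0, 0, 0, 1, 0]'

```text
clock: 10.12
tcp_pos: [0.6492, -0.0287, 0.0612]
orientation: [-1.618, -2.693, 0.0]
contact_force: [-0.1, 0.4, -1.4]
grip_width: 0.0051
```

>>> send_rows --moves '[0, 0, 1, 0, 0, 0, 1, 0]'

```text
clock: 10.38
tcp_pos: [0.6492, -0.0287, 0.0602]
orientation: [-1.618, -2.693, 0.0]
contact_force: [0.2, -1.2, -1.9]
grip_width: 0.0051
```

>>> send_rows --moves '[0, 0, 1, 0, 0, 0, 1, 0]'

```text
clock: 10.62
tcp_pos: [0.6495, -0.0288, 0.0597]
orientation: [1.618, 2.692, 0.0]
contact_force: [-0.5, -0.0, 1.6]
grip_width: 0.0057
```

>>> send_rows --moves '[0, 0, 0, 0, 0, 0, 0, 0, 0, 0, 0, 0]' --hand 0.7

```text
clock: 11.0
tcp_pos: [0.6493, -0.0287, 0.0593]
orientation: [-1.618, -2.693, -0.0]
contact_force: [0.7, 0.0, 0.2]
grip_width: 0.0259
```

Run:
```python
from h import *
o=r.get_obs();print(o['clock'],o['tcp_pos'],o['contact_force'],o['grip_width'])
f=r.grab_frame("wrist");np.savez("wrist7.npz",**f)
cv2.imwrite("pics/w7.png",cv2.resize(f["img"],(800,600))[:,:,::-1])
```

```text
11.0 [ 0.64925777 -0.02866956  0.05925788] [0.74143679 0.04463268 0.2266792 ] 0.02588206747936012
```

View pics/w7.png

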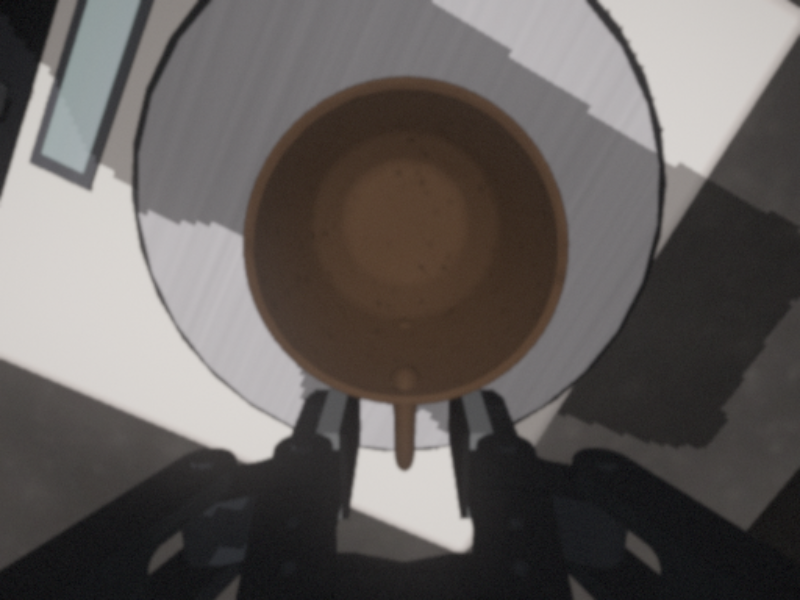

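>>> send_rows --moves '[0, 0, -15, 0, 0, 0, -45, 0, 0, 0, -90, 0, 0, 0, -120, 0, 0, 0, -120, 0]'

```text
clock: 11.68
tcp_pos: [0.6514, -0.0287, 0.1836]
orientation: [1.615, 2.688, 0.006]
contact_force: [-0.5, -0.4, -0.8]
grip_width: 0.0259
```

Run:
```python
from h import *
from scipy.spatial.transform import Rotation as Ro
o=r.get_obs();print(o['clock'],o['tcp_pos'],o['orientation'],o['contact_force'],o['grip_width'])
R=Ro.from_rotvec(o['orientation']).as_matrix();print((R.T@(np.array([.4855,-.0115,.056])-o['tcp_pos'])*1000).round(1))
ims=[]
for n in("wrist","scene","side"):
    f=r.grab_frame(n);np.savez(f"{n}8.npz",**f);ims.append(f["img"])
cv2.imwrite("pics/w8.png",cv2.resize(ims[0],(800,600))[:,:,::-1])
cv2.imwrite("pics/s8.png",cv2.resize(ims[1][150:300,160:340],None,fx=4,fy=4,interpolation=2)[:,:,::-1])
```

```text
11.675 [ 0.65141853 -0.02872659  0.18356086] [1.61541345 2.68771231 0.00584262] [-0.45847373 -0.44647139 -0.8212185 ] 0.025850679706299045
[  93.5 -139.2  126.4]
```

View pics/w8.png

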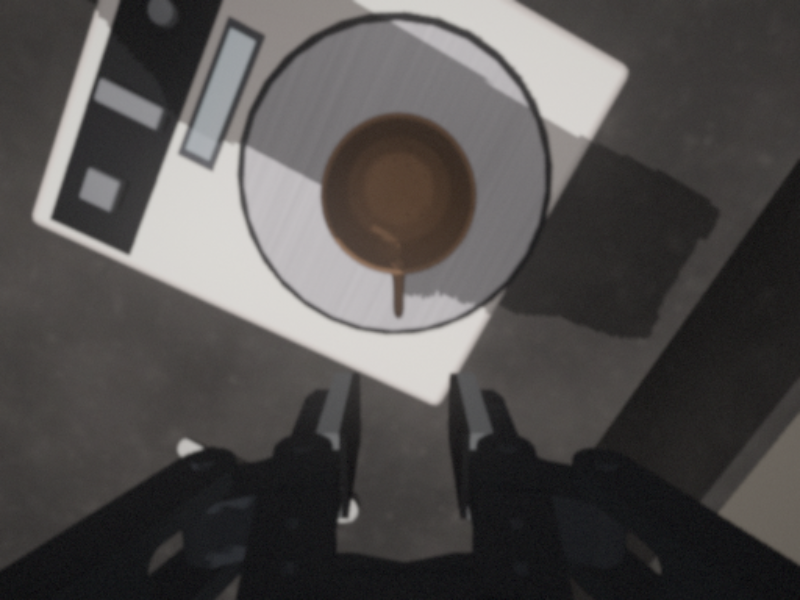

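View pics/s8.png

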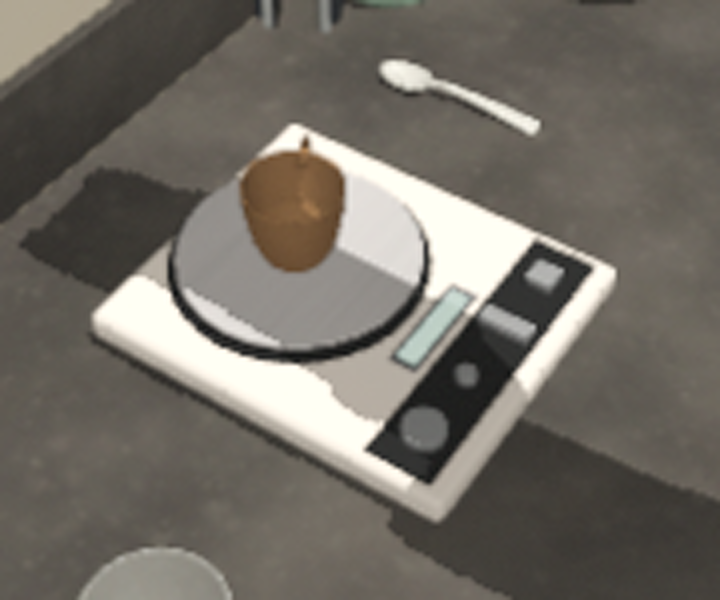

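Run:
```python
from h import *
f=dict(np.load("wrist8.npz"))
p=[(239,170),(550,172),(395,13),(395,332),(262,255),(525,270),(275,85),(515,85)]
P=np.array([ray(f,np.array(q)/1.5625-.2,.035)[:2] for q in p])
x=least_squares(lambda q:np.hypot(*(P-q[:2]).T)-q[2],[.62,.02,.08]);print(x.x,(x.fun*1000).round(1))
print(ray(f,(400/1.5625-.2,186/1.5625-.2),.042),ray(f,(399/1.5625-.2,193/1.5625-.2),.094))
s=dict(np.load("scene8.npz"));S4=lambda u,v:(160+u/4-.37,150+v/4-.37)
print("S pan",ray(s,S4(299,249),.036),"rim",ray(s,S4(294,185),.094))
t=x.x[:2]
def circ(c,rad,z):
    a=np.linspace(0,2*np.pi,60);return np.c_[c[0]+rad*np.cos(a),c[1]+rad*np.sin(a),0*a+z]
im=s["img"][:,:,::-1].copy();im=cv2.resize(im[150:300,160:340],None,fx=4,fy=4,interpolation=2)
for c,rad,z,col in(((.6205,.0195),.08,.036,(0,0,255)),((.6205,.0195),.0335,.094,(0,255,0)),((.6205,.0195),.023,.036,(255,0,0))):
    q=(proj(s,circ(c,rad,z))-[160,150]+.37)*4;cv2.polylines(im,[q.round().astype(np.int32)],True,col,1)
cv2.imwrite("pics/s8o.png",im)
```

```text
[0.62481356 0.01413726 0.08159304] [ 1.4 -0.   2.4 -1.5  0.1  2.1 -2.  -2.4]
[0.6256079  0.01695246 0.042     ] [0.62497127 0.01725261 0.094     ]
S pan [0.62358186 0.01408096 0.036     ] rim [0.62421944 0.01536687 0.094     ]
```

View pics/s8o.png

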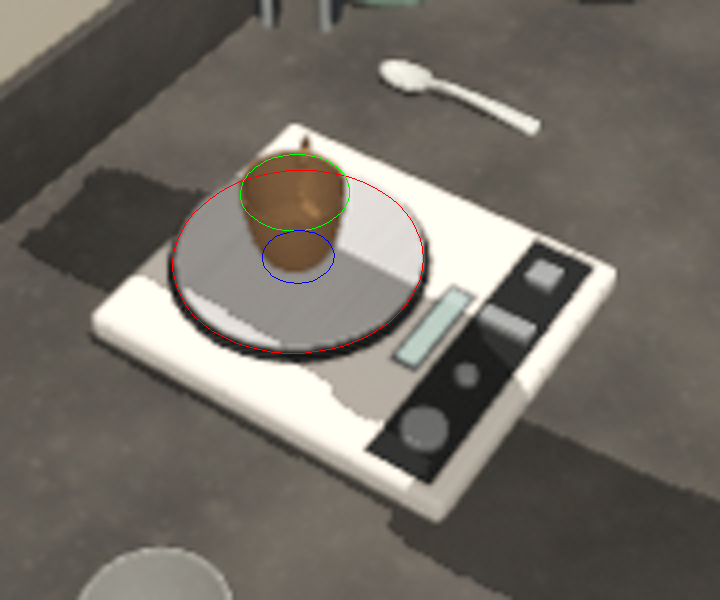

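>>> send_rows --moves '[20, -30, 0, 0, 50, -74, 0, 0, 80, -118, 10, 0, 93, -139, 40, 0, 93, -139, 90, 0, 93, -139, 120, 0, 93, -139, 120, 0]' --hand 1

```text
clock: 12.7
tcp_pos: [0.4802, -0.012, 0.0569]
orientation: [-1.615, -2.688, 0.006]
contact_force: [-0.1, 0.2, 0.6]
grip_width: 0.0002
```

Run:
```python
from h import *
from scipy.spatial.transform import Rotation as Ro
o=r.get_obs();print(o['clock'],o['tcp_pos'],o['orientation'],o['contact_force'],o['grip_width'])
R=Ro.from_rotvec(o['orientation']).as_matrix();print((R.T@(np.array([.4855,-.0115,.0285])-o['tcp_pos'])*1000).round(1))
f=r.grab_frame("wrist")
print(proj(f,[[.4855,-.0115,.034],o['tcp_pos']])*1.5625)
cv2.imwrite("pics/w9.png",cv2.resize(f["img"],(800,600))[:,:,::-1])
```

```text
12.7 [ 0.48015427 -0.01196606  0.05686236] [-1.61477794 -2.68843304  0.00599773] [-0.07657094  0.22391183  0.6018772 ] 0.00022795293403009555
[-2.2  5.1 28.3]
[[420.01049114 377.55442856]
 [404.9958869  402.71681978]]
```

View pics/w9.png

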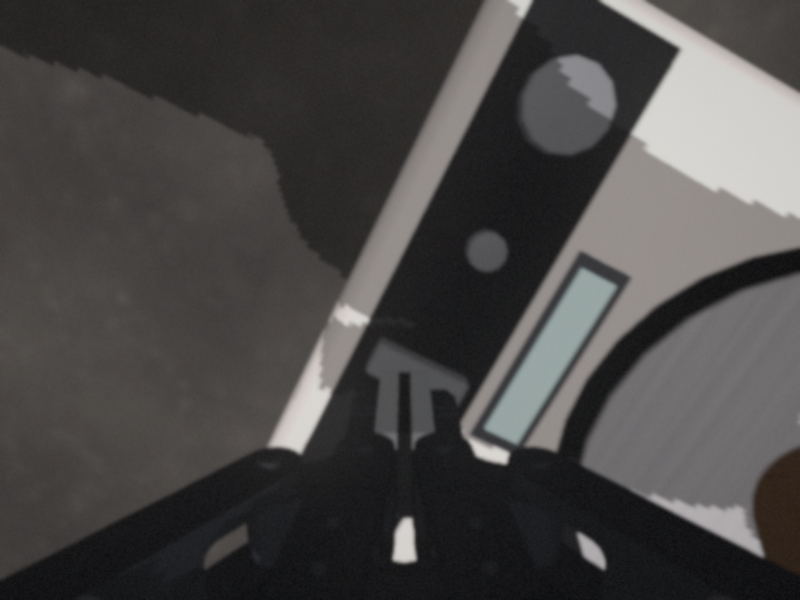

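>>> send_rows --moves '[-2, 5, 10, 0, -2, 5, 20, 0, -2, 5, 24, 0, -2, 5, 27, 0, -2, 5, 29, 0, -2, 5, 30, 0]'

```text
clock: 13.5
tcp_pos: [0.4881, -0.0113, 0.0295]
orientation: [-1.618, -2.693, 0.0]
contact_force: [-1.7, 0.8, 4.0]
grip_width: 0.0
```

>>> send_rows --moves '[0, 0, 1, 0, 0, 0, 2, 0, 0, 0, 2, 0]'

```text
clock: 13.88
tcp_pos: [0.4883, -0.0113, 0.0288]
orientation: [1.618, 2.692, -0.0]
contact_force: [-6.3, 0.4, 23.2]
grip_width: 0.0002
```

>>> send_rows --moves '[0, 0, -10, 0, 0, 0, -40, 0, 0, 0, -90, 0, 0, -10, -150, 0, 0, -10, -180, 0, 0, -10, -180, 0]'

```text
clock: 14.62
tcp_pos: [0.4812, -0.0159, 0.2099]
orientation: [1.616, 2.688, 0.005]
contact_force: [1.1, -0.8, -0.8]
grip_width: -0.0001
```

Run:
```python
from h import *
o=r.get_obs();print(o['clock'],o['tcp_pos'],o['contact_force'])
ims=[]
for n in("scene","side"):
    f=r.grab_frame(n);ims.append(f["img"])
cv2.imwrite("pics/s10.png",cv2.resize(ims[0],(800,600))[:,:,::-1])
cv2.imwrite("pics/d10.png",cv2.resize(ims[1],(800,600))[:,:,::-1])
```

```text
14.625 [ 0.48122124 -0.01594008  0.20994254] [ 1.05474229 -0.78454506 -0.80235006]
```

View pics/s10.png

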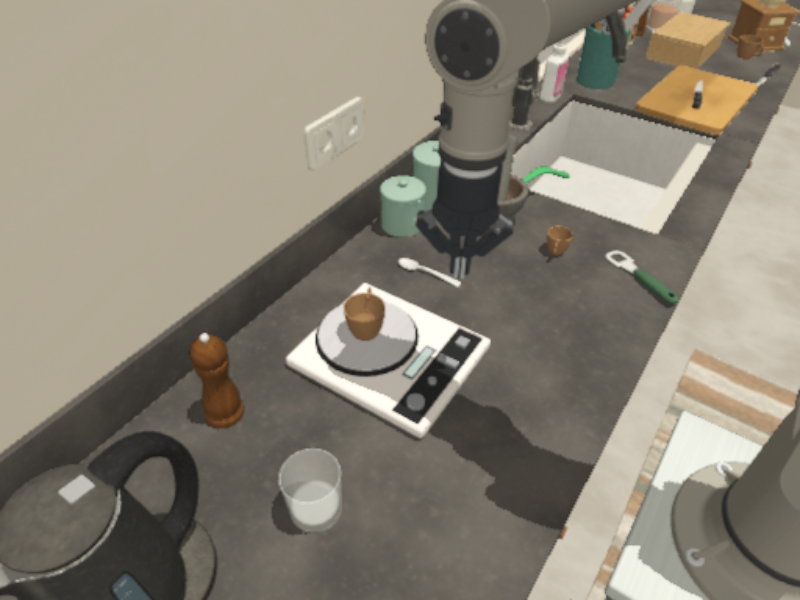

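View pics/d10.png

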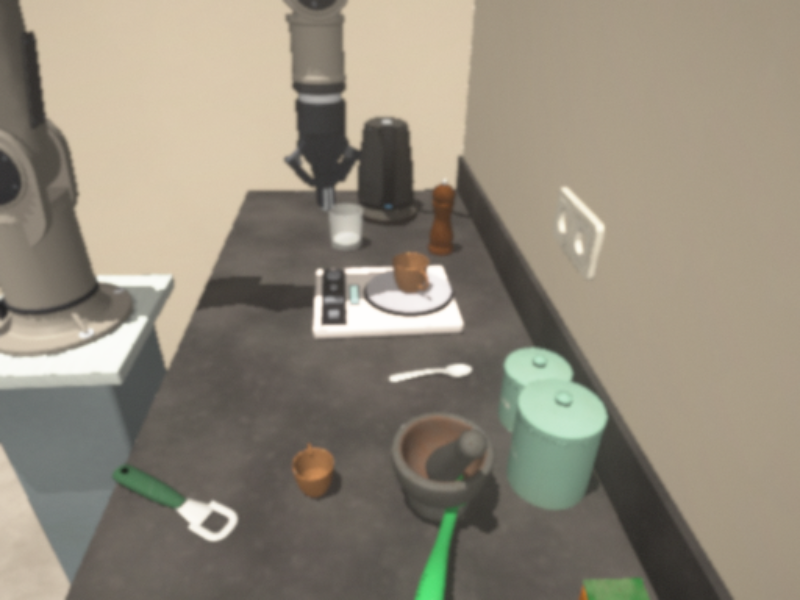

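Run:
```python
from h import *
print(r.hand_in())
```

```text
the job is handed in; nothing more can be done
None
```

The job is done and handed in at about 14.7 s. I pressed the large round key and then the square key with the pan empty. I then moved the larger espresso cup by its handle to the middle of the pan, let go, and pressed the bar key. The arm then lifted clear.

**Key presses:** For all three keys the fingertips ended 28.5 to 28.8 mm above the worktop, which is about the full 5 mm of travel. The vertical force rose to 20 N (large round), 39 N (square) and 23 N (bar). The square key was pressed harder than needed, and 39 N is close to the 40 N limit if that limit covers the fingertips. I had no direct reading of key travel. I never pressed near the small round key.

**Cup:** It touched down with a change of only about 3 N, and the last pictures show it standing upright on the pan. The pan centre read up to 5 mm differently in y between pictures (0.014 to 0.019 m). From the last wrist picture I put the cup within about 3 mm of the pan centre. The foot looked slightly off in the scene and side pictures, but in ways that did not agree with each other. I took this to be its rounded edge and did not move it.

**Other things:** In the final pictures the glass, mill, spoon and small cup stand where they were, and the robot touches nothing.

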